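# Shut the gassing chamber and hold its purge rod out at the mark

### The arm

A 6-joint arm with a two-finger parallel gripper is mounted at the origin on a cart in front of the work surface, level with it; the furniture and walls round the work are solid. World frame = base frame: x ahead of the robot, y to its left, z up, the work surface at z = 0. Lengths are in mm, angles in rad, forces in N, time in s.
With the tool pointing down it reaches from about 275 to 1000 mm from the base axis. Payload 8.4 kg.
Tool frame: the origin (TCP) lies at the very end of the fingers, on their centre line; the grasp point (between the pads) lies 19 mm behind it (r.pinch_z is the distance from the TCP to the grasp point, in mm); z points along the fingers, y is the line along which they close (so a half turn about z gives the same grasp; the last joint's range is limited). The gripper opens to 85 mm and grips with 20 to 120 N. Pads are 22 mm wide; open, the fingers measure 114 mm over their backs; the gripper's body (76 mm by 85 mm) begins 54 mm behind the grasp point. The pads swing forward as they close: fully open they stand 13 mm farther back than shut.
Start: joints at [-1.22, 0.353, 1.633, -0, 1.155, -0.002], TCP at [215.953, -586.509, 231.281] pointing down, gripper open.
Joint ranges: [-2.63, 2.63], [-0.92, 2.1], [0.06, 2.66], [-1.3, 4.44], [0, 2.69], [-3.02, 3.02]. Speed limits (rad/s): [2.22, 2.22, 2.79, 3.14, 3.14, 3.14].

### API

Orientations are given as [roll, pitch, yaw] about the fixed x, y, z axes, in that order (R = Rz(yaw) Ry(pitch) Rx(roll)).
In Python, from rig import r gives the robot as it stands.
- The arm moves only by the tool carry_out, never from a script. Its argument "series" is a list of rows, each a list of 7 numbers: the turn, a rotation vector about the tool's x, y, z as a fraction of full scale, then the shift along the tool's x, y, z as a fraction of full scale, then the gripper command: -1 is fully open, 1 is shut, values between are in proportion. A call has 1 to 8 rows; each row is the pose to reach, as a shift and turn from the pose commanded when the call began, along the tool's axes at that moment, turning the shorter way round; what a row does not reach only later rows make up. Full scale, the value 1, is 0.25 m for a shift and pi rad for a turn. A row lasts 1/8 s, in which the tool goes at most 62.5 mm and 10.7 degrees, less where a joint would pass 70% of its speed; a pose out of reach is approached as far as the arm can. A call with a number of a shift or a turn outside -1 to 1 is refused whole. A call with a gripper value outside its range is refused whole. The fingers move at their own pace and stop on an object; "force" is the grip in N (left out, the last holds). Time passes only in rows, so rows that repeat a pose let the fingers close. It gives the time, the measured TCP pose, the force, the opening and the grip force at its end, in the units of the state.
- r.sense(): the state, without advancing time (a new reading comes with each control period).
- r.grab_frame(name): name is "scene" or "top"; returns the picture (384x512x3 uint8, red, green, blue); there is no depth.
- r.get_calibration(name): a dict with "K" (3x3 intrinsics, pixels), "distortion" ([k1, k2, p1, p2, k3] as OpenCV has them; the pictures are not rectified), "pose" (4x4, takes a point from camera to world coordinates). Camera axes: x right, y up, looking along -z (the intrinsics and any distortion apply to the point x, -y, -z); pixel columns grow to the right and rows downward; lengths in mm; the calibration is good to about 2 mm. A picture is of the moment at which its call begins. get_calibration takes no time and is no camera call.
- r.sign_off(): hands the job in; it is judged then, once.
Trained networks look in the newest picture that a camera, given by its name, has taken for a name from the list of things; names that differ only in an ending like _2 or _b are one class to them, and where a whole thing is asked for, a point or a joint stands for the part that bears it (a point fixed in the world has none). Each returns a list of dicts, best first, with "score" (0 to 1); they miss things now and then, are a little off and sometimes report something else, mostly with a low value. They report only what shows in the picture. A call takes as long as a camera call.
- r.silhouettes(camera, label): "region" (384x512 bool, what is visible of it) and "position" ([row, column] in pixels, amid what is visible of it).
The state is a dict: "clock": time; "qpos": joint angles; "qvel": joint speeds; "joint_efforts": joint torques, N m; "eef_pos": TCP position; "tcp_rot": TCP orientation; "contact_force": force on the tool from outside, world axes, zero at the start; "wrist_torque": the same for the moment, N m; "opening": opening from 0.0 (shut) to 1.0 (fully open); "grasp_force": force on a finger pad.
Only numpy, scipy, OpenCV 4.12 (cv2) and the standard library are available. Lean on these libraries where they do the work, as an engineer would, in place of code of your own. Each camera call takes 0.05 s, during which the arm holds its last target. There are 200 camera calls.

### The job

Flush the small white gassing chamber with gas: push its front door shut until it snaps home on its catch, then take the black knob on the roof and pull the spring-loaded rod straight up until the lower edge of its red ring is level with the rim of the barrel, and keep holding it there. The program finishes while the gripper is still holding the rod out at the mark, with the door still shut; do not knock over or shove the bottle, flask or tube standing beside the chamber.

Things in the scene. Friction and masses are not known exactly. Their poses are not given: they have to be found in the camera images.
- gas_chamber: White box-shaped gassing chamber, 170 deep (x) x 200 wide (y) x 130 mm high, fixed to the bench but its place and yaw vary. Origin at the centre of its underside on the bench; its own -x is the front with the door (towards the robot), +y its left, z up. Two petri dishes lie inside behind the door's window.
- chamber_door (a joint): Angle of the front door in rad: 0 shut, grows as the free (right, -y) edge swings out towards the robot; starts about 0.45 to 0.85. It stays where it is left (light friction). A sprung roller catch resists from about 0.085 rad (a few N at the push point), then snaps in and holds it below about 0.01 rad; a door left at 0.03 or more is not shut.
- door_hinge (a point): Point on the vertical hinge axis of the door, at the chamber's front left: chamber frame (-85, +94, 12) mm, the lower edge of the door. Its axes turn with the door: with the door at 0 they are the chamber's axes. The door panel is 192 wide (along its -y), 116 high and 12 mm thick (from x = 0 to its -x); its top is 128 mm above the bench.
- door_push (a point): Good spot to push the door: on its outer (front) face, 150 mm from the hinge axis and 22 mm below the door's top edge (106 mm above the bench), on the wide flat top strip of the grey frame. Its axes turn with the door; its -x points straight out of the outer face. A small steel bow grip stands 30 mm off the face near the free edge, lower down, between 16 and 62 mm above the bench.
- purge_rod (a joint): How far the telescoping rod is pulled up out of its barrel, m: 0 in (at rest), 0.050 at the mark, 0.075 at its end stop. An inner spring pulls it back: about 3.3 N at 0 and 9 N at the mark (110 N/m), so it goes back in when let go.
- rod_knob (a point): Centre of the black grip knob on the rod, which moves with the rod; at rest 175 mm above the bench, at chamber frame (25, 30, 175) mm. Upright cylinder of 24 mm diameter, 20 mm high, with a 30 mm diameter, 6 mm thick cap on it whose top is 16 mm above this point. The knob's underside is 10 mm below this point; 10 mm of bare rod (10 mm diameter) lies between it and the barrel.
- rod_mark (a point): Lower edge of the red ring (6 mm high) on the rod, on the rod's axis: the length mark. At rest it is hidden 50 mm down inside the barrel; it is at its place when level with barrel_rim.
- barrel_rim (a point): Centre of the upper rim of the fixed aluminium barrel (22 mm outer diameter, 25 mm high) on the chamber's roof, 155 mm above the bench; its z points up.
- medium_bottle_mid (a point): Bystander: loose bottle with orange cap, 67 mm diameter, 136 mm high, to the left of the chamber; point at half height. Leave it alone.
- flask_t25_mid (a point): Bystander: loose small flat culture flask with red cap, 101 x 50 x 22 mm, lying to the right of the chamber; point at half height. Leave it alone.
- tube_50_mid (a point): Bystander: loose standing tube with blue cap, 34 mm diameter, 108 mm high, to the right of the chamber and further back; point at half height. Leave it alone.

How it is judged (in metres and radians):
On the way, in this order (a step that is already met when the one before it is completed fails the run):
1. the chamber door is shut on its catch, with the rod still in (value of joint chamber_door below 0.02 rad and value of joint purge_rod below 0.01 m), for 0.2 s.
2. the rod is held out by the gripper with its mark level with the barrel's rim, the door still shut (z of rod_mark in the frame of barrel_rim between -0.006 and 0.006 m and contact force between the fingers and purge_rod above 2 N and value of joint chamber_door below 0.02 rad), for 0.5 s.
At the end, for the whole second after the job is handed in: The gripper holds the rod still (finger contact over 2 N) with the lower edge of the red ring within 6 mm of the level of the barrel's rim (rod pulled out 44 to 56 mm), and the door is shut on its catch (under 0.02 rad), all through the last second (all of step 2 and velocity of joint purge_rod between -0.01 and 0.01 m/s); the arm keeps its last pose, push and grip.
It fails at once if the medium bottle is shoved more than 40 mm or tipped over (distance of medium_bottle_mid from where it was at the start of the episode above 0.04 m or angle between medium_bottle_mid's own z axis and vertical above 0.5 rad).
It fails at once if the small culture flask is shoved more than 40 mm or tipped over (distance of flask_t25_mid from where it was at the start of the episode above 0.04 m or angle between flask_t25_mid's own z axis and vertical above 0.5 rad).
It fails at once if the 50 ml tube is shoved more than 40 mm or tipped over (distance of tube_50_mid from where it was at the start of the episode above 0.04 m or angle between tube_50_mid's own z axis and vertical above 0.5 rad).
It also fails if it takes over 50 s, if anything falls off the work surface, if the arm or the gripper's body presses on something with over 40 N, if the wrist force passes 120 N, or if a joint passes its speed limit or range.

## Working session

There is one attempt and no reset: what is moved stays moved. The work goes in short steps, Python scripts to look and compute and a tool call to move; the robot and the scene stay as the last step left them, time stands still between calls to the robot, and variables do not carry over. Pictures are saved under pics/ and viewed, at most 10 in all, crops included, and the job is handed in when it is done.

Besides the shell and the picture viewer there is one more tool, called after "Call:" in YAML: its name, and indented under it one key for each argument. carry_out: Moves the arm, as the interface text tells. Its arguments: {"type":"object","properties":{"series":{"type":"array"},"force":{"type":"number"}},"required":["series"]}

```bash
ls; mkdir -p pics; python3 - <<'E'
from rig import r
import cv2,numpy as np
s=r.sense();print(s)
ims=[]
for n in("scene","top"):
    im=r.grab_frame(n);ims.append(im[:,:,::-1])
    c=r.get_calibration(n);print(n,np.round(c["K"],1).tolist(),c["distortion"],np.round(c["pose"],3).tolist())
    for l in("gas_chamber","chamber_door","rod_knob","barrel_rim","medium_bottle_mid","flask_t25_mid","tube_50_mid"):
        try:
            for d in r.silhouettes(n,l)[:2]:
                ys,xs=np.where(d["region"]);print(n,l,round(d["score"],2),np.round(d["position"]),xs.min(),xs.max(),ys.min(),ys.max())
        except Exception as e:print(n,l,e)
for n,i in zip(("s","t"),ims): cv2.imwrite(f"pics/{n}0.png",cv2.resize(i,(768,576)))
E
```

```text
pics
{'clock': 0.0, 'qpos': array([-1.22038392e+00,  3.53687507e-01,  1.63413367e+00, -1.42836559e-05,
        1.15523307e+00, -2.42067823e-03]), 'qvel': array([ 1.37723267e-03, -7.76601234e-05, -1.72452837e-03,  7.08245800e-05,
        1.64863993e-03, -2.02332468e-04]), 'joint_efforts': array([-6.74150033e-04, -6.05266142e+01, -3.42068052e+01, -2.12743163e-05,
        9.38176032e-03,  8.10760184e-05]), 'eef_pos': array([ 215.78913905, -586.04445001,  230.53731778]), 'tcp_rot': array([-3.14013103e+00,  9.52143598e-06,  3.52838866e-01]), 'contact_force': array([ 0.58663064, -0.30551931, -0.00070737]), 'wrist_torque': array([-0.02296944, -0.00277789,  0.02876652]), 'grasp_force': 0.0, 'opening': 0.9961280983481563}
scene [[420.6, 0.0, 245.5], [0.0, 420.6, 198.4], [0.0, 0.0, 1.0]] [-0.05820205  0.          0.          0.          0.        ] [[-0.6, 0.521, -0.607, 28.105], [-0.8, -0.405, 0.443, 509.472], [-0.015, 0.752, 0.659, 790.025], [0.0, 0.0, 0.0, 1.0]]
scene gas_chamber 0.69 [224. 286.] 225 349 165 270
scene chamber_door 0.83 [248. 299.] 259 350 226 269
scene rod_knob 0.52 [176. 2
[... 386 characters left out ...]
0, 0.0, 1.0]] [-0.09956985  0.          0.          0.          0.        ] [[-0.012, 0.993, -0.116, 515.488], [-1.0, -0.013, -0.012, 81.395], [-0.013, 0.115, 0.993, 1096.169], [0.0, 0.0, 0.0, 1.0]]
top gas_chamber 0.98 [199. 289.] 246 326 163 271
top gas_chamber 0.71 [249. 286.] 246 304 225 268
top chamber_door 0.74 [249. 280.] 245 304 225 269
top rod_knob 0.39 [186. 280.] 274 284 180 191
top barrel_rim 0.89 [201. 287.] 246 326 164 269
top medium_bottle_mid 0.87 [180. 225.] 213 237 168 192
top medium_bottle_mid 0.61 [200. 286.] 246 325 164 268
top flask_t25_mid 0.85 [236. 346.] 337 354 215 248
top flask_t25_mid 0.7 [256. 288.] 247 304 226 270
top tube_50_mid 0.69 [196. 349.] 339 357 187 200
```

View pics/t0.png

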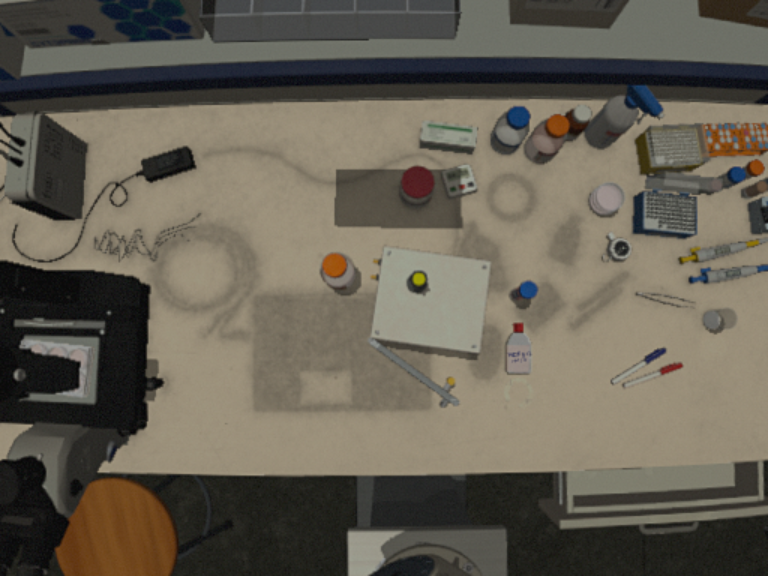

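View pics/s0.png

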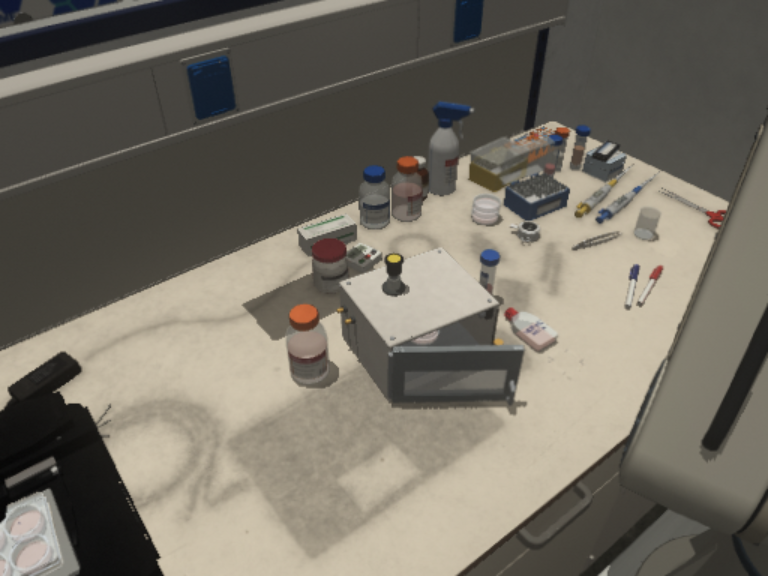

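```bash
cat > h.py <<'E'
from rig import r
import cv2,numpy as np
def ray(n,u,v):
    c=r.get_calibration(n);K=np.array(c["K"]);P=np.array(c["pose"])
    x,y=cv2.undistortPoints(np.array([[[u,v]]],float),K,np.array(c["distortion"]))[0,0]
    return P[:3,3],P[:3,:3]@[x,-y,-1]
def onz(n,u,v,z):
    o,d=ray(n,u,v);return o+d*(z-o[2])/d[2]
def proj(n,p):
    c=r.get_calibration(n);P=np.array(c["pose"])
    q=(np.atleast_2d(p)-P[:3,3])@P[:3,:3];q=q*[1,-1,-1]
    return cv2.projectPoints(q,np.zeros(3),np.zeros(3),np.array(c["K"]),np.array(c["distortion"]))[0][:,0]
def tri(a,b):
    (o1,d1),(o2,d2)=a,b
    s=np.linalg.lstsq(np.c_[d1,-d2],o2-o1,rcond=None)[0]
    return (o1+s[0]*d1+o2+s[1]*d2)/2,np.linalg.norm(o1+s[0]*d1-o2-s[1]*d2)
E
python3 - <<'E'
from h import *
from scipy.optimize import least_squares
H=np.array([[85,100],[85,-100],[-85,-100],[-85,100]])
top=np.array([[383,247],[491,262],[477,355],[373,340]])/1.5
W=np.array([onz("top",*p,130)[:2] for p in top]);print(W.round(1))
def T(p,xy):
    c,s=np.cos(p[2]),np.sin(p[2]);return np.asarray(xy)@np.array([[c,s],[-s,c]])+p[:2]
f=least_squares(lambda p:(T(p,H)-W).ravel(),[500,0,0]);print(f.x,f.fun.round(1))
p=f.x
print("knob pred",T(p,[[25,30]]),"top obs cap",onz("top",420/1.5,279/1.5,191))
print("tri",tri(ray("top",420/1.5,279/1.5),ray("scene",394/1.5,259/1.5)))
print("scene corners",proj("scene",np.c_[T(p,H),[130]*4])*1.5)
hw=T(p,[[-85,94]])[0];e=onz("top",457/1.5,403/1.5,128)[:2];h2=onz("top",373/1.5,342/1.5,128)[:2]
d=e-hw;print("hinge",hw,h2,"edge",e,np.linalg.norm(d))
a=np.arctan2(d[1],d[0])-(-np.pi/2+p[2]);print("door",a)
for l,n,u,v,z in(("bottle","top",335/1.5,265/1.5,136),("tube","top",527/1.5,291/1.5,108),("flask","top",518/1.5,350/1.5,22)):print(l,onz(n,u,v,z))
print(r.sense()["eef_pos"],r.pinch_z)
E
```

```text
[[ 697.4   81.1]
 [ 667.1 -115.7]
 [ 499.1  -84.6]
 [ 528.4  101.2]]
[ 5.97989424e+02 -4.49968093e+00 -1.52978613e-01] [-0.2  0.3 -0.3 -0.6 -0.3 -5.7  0.8  6.1]
knob pred [[627.26894228  21.34040049]] top obs cap [629.81551897  18.9550086  191.        ]
tri (array([630.26886552,  18.93414123, 188.46117435]), np.float64(0.4067652086455314))
scene corners [[338.24591781 281.92665442]
 [441.19093787 246.21663378]
 [500.51907508 302.8796562 ]
 [389.55624033 347.33393109]]
hinge [528.30605758 101.35507073] [524.86815005 101.30991024] edge [414.51329304 -46.98623804] 186.95972065486401
door -0.5013775943111347
bottle [664.41393175 168.49653995 136.        ]
tube [ 615.20103844 -185.58770619  108.        ]
flask [ 505.7156129  -185.85011035   22.        ]
[ 215.94374841 -586.50707725  231.29119304] 18.700000000000003
```

```bash
cat >> h.py <<'E'
from scipy.spatial.transform import Rotation as R
C=np.array([599.5,-6.,-0.153])
def ch(x,y):
    c,s=np.cos(C[2]),np.sin(C[2]);return C[:2]+[c*x-s*y,s*x+c*y]
def push(th,gap=0,L=150):
    a=C[2]-th;n=np.array([-np.cos(a),-np.sin(a)]);d=np.array([np.sin(a),-np.cos(a)])
    return ch(-85,94)+L*d+(12+11+gap)*n,a
def row(xy,z,yaw,s=None):
    s=s or r.sense();A=R.from_euler("xyz",s["tcp_rot"]);B=R.from_euler("xyz",[np.pi,0,yaw])
    t=(A.inv()*B).as_rotvec()/np.pi;d=A.inv().apply(np.r_[xy,z]-s["eef_pos"])/250
    return np.r_[t,d].round(3).tolist()
E
python3 - <<'E'
from h import *
p,a=push(.5,45);print(p,a,"row",row(p,231,a))
m=(p+r.sense()["eef_pos"][:2])/2
print(row(m,231,(a+.353)/2))
E
```

```text
[384.67311112  22.03143424] -0.653 row [0.0, -0.0, 0.32, 1.474, -2.051, 0.001]
[0.0, -0.0, 0.16, 0.737, -1.026, 0.001]
```

Call:
carry_out:
  series:
    - [0, 0, 0.055, 0.25, -0.35, 0, 1]
    - [0, 0, 0.107, 0.49, -0.684, 0, 1]
    - [0, 0, 0.107, 0.49, -0.684, 0, 1]
    - [0, 0, 0.107, 0.49, -0.684, 0, 1]
    - [0, 0, 0.107, 0.49, -0.684, 0, 1]

```text
clock: 1.42
eef_pos: [272.3, -383.2, 231.7]
tcp_rot: [3.141, -0.0, 0.019]
contact_force: [-0.3, -0.4, -0.3]
opening: 0.002
grasp_force: 0.0
```

```bash
python3 - <<'E'
from h import *
p,a=push(.5,45);print(r.sense()["eef_pos"],r.sense()["tcp_rot"],row(p,231,a))
E
```

```text
[ 272.32986719 -383.21481089  231.71452446] [ 3.14066582e+00 -4.10836681e-04  1.88288985e-02] [0.0, -0.0, 0.214, 0.48, -1.612, 0.002]
```

Call:
carry_out:
  series:
    - [0, 0, 0.055, 0.15, -0.45, 0, 1]
    - [0, 0, 0.107, 0.24, -0.81, 0, 1]
    - [0, 0, 0.107, 0.24, -0.81, 0, 1]
    - [0, 0, 0.107, 0.24, -0.81, 0, 1]
    - [0, 0, 0.107, 0.24, -0.81, 0, 1]

```text
clock: 2.05
eef_pos: [329.6, -180.1, 231.7]
tcp_rot: [3.141, -0.001, -0.317]
contact_force: [0.7, -1.4, 1.2]
opening: 0.001
grasp_force: 0.0
```

```bash
python3 - <<'E'
from h import *
p,a=push(.5,45);print(row(p,231,a),row(p,95,a))
E
```

```text
[0.0, -0.0, 0.107, -0.043, -0.837, 0.002] [0.0, -0.0, 0.107, -0.043, -0.837, 0.546]
```

Call:
carry_out:
  series:
    - [0, 0, 0.055, -0.02, -0.45, 0, 1]
    - [0, 0, 0.107, -0.043, -0.837, 0, 1]
    - [0, 0, 0.107, -0.043, -0.837, 0, 1]
    - [0, 0, 0.107, -0.043, -0.837, 0.3, 1]
    - [0, 0, 0.107, -0.043, -0.837, 0.546, 1]
    - [0, 0, 0.107, -0.043, -0.837, 0.546, 1]
    - [0, 0, 0.107, -0.043, -0.837, 0.546, 1]

```text
clock: 2.92
eef_pos: [383.9, 20.8, 93.4]
tcp_rot: [3.139, 0.002, -0.656]
contact_force: [0.6, 0.5, 0.3]
opening: -0.0
grasp_force: 0.0
```

```bash
python3 - <<'E'
from h import *
print(r.sense()["eef_pos"],r.sense()["contact_force"])
for th,g in((.5,15),(.5,0),(.4,0),(.3,0),(.2,0),(.1,0),(0.05,0),(0,0),(0,6)):
    p,a=push(th,g);print(th,g,p.round(1),row(p,95,a))
t=r.grab_frame("top")[140:300,200:380,::-1];s=r.grab_frame("scene")[140:300,180:380,::-1]
cv2.imwrite("pics/p1.png",np.hstack([cv2.resize(t,(378,336)),cv2.resize(s,(420,336))]))
E
```

```text
[383.9319168   20.80484453  93.36680136] [0.63507822 0.48846835 0.28809949]
0.5 15 [408.5   3.8] [0.001, 0.001, -0.001, 0.119, -0.006, -0.007]
0.5 0 [420.4  -5.3] [0.001, 0.001, -0.001, 0.179, -0.006, -0.007]
0.4 0 [431.5 -15.7] [0.001, 0.001, -0.033, 0.24, -0.0, -0.007]
0.3 0 [443.5 -24.9] [0.001, 0.001, -0.065, 0.3, -0.0, -0.007]
0.2 0 [456.4 -32.9] [0.001, 0.001, -0.096, 0.361, -0.006, -0.007]
0.1 0 [470.  -39.6] [0.001, 0.001, -0.128, 0.42, -0.018, -0.008]
0.05 0 [477.  -42.4] [0.001, 0.001, -0.144, 0.449, -0.027, -0.008]
0 0 [484.2 -44.9] [0.001, 0.001, -0.16, 0.478, -0.036, -0.008]
0 6 [478.3 -44. ] [0.001, 0.001, -0.16, 0.457, -0.025, -0.008]
```

View pics/p1.png

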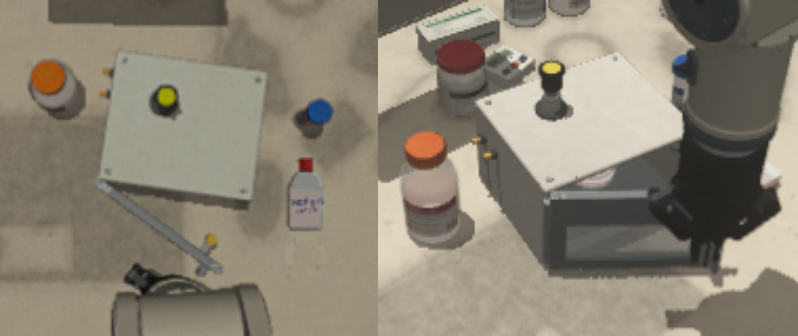

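The picture shows the door still open, running from (100,185) to (218,268) in the top crop. The shut fingers stand just in front of it near its free end, and the bystanders are untouched. Now I'll push along the arc.

Call:
carry_out:
  series:
    - [0, 0, 0, 0.12, -0.006, 0, 1]
    - [0, 0, 0, 0.18, -0.006, 0, 1]
    - [0, 0, -0.033, 0.24, 0, 0, 1]
    - [0, 0, -0.065, 0.3, 0, 0, 1]
    - [0, 0, -0.096, 0.36, -0.006, 0, 1]
    - [0, 0, -0.128, 0.405, -0.016, 0, 1]
    - [0, 0, -0.136, 0.42, -0.018, 0, 1]
    - [0, 0, -0.136, 0.42, -0.018, 0, 1]

```text
clock: 4.03
eef_pos: [470.0, -38.9, 95.2]
tcp_rot: [-3.142, -0.001, -0.23]
contact_force: [-0.0, 0.0, -0.4]
opening: -0.0
grasp_force: 0.0
```

```bash
python3 - <<'E'
from h import *
print(r.sense()["eef_pos"],r.sense()["contact_force"])
for th,g in((0.05,0),(0,0),(0,-6)):
    p,a=push(th,g);print(th,g,p.round(1),row(p,95,a))
t=r.grab_frame("top")[140:300,200:380,::-1];s=r.grab_frame("scene")[140:300,180:380,::-1]
cv2.imwrite("pics/p2.png",np.hstack([cv2.resize(t,(378,336)),cv2.resize(s,(420,336))]))
E
```

```text
[469.99949354 -38.91725769  95.18722375] [-0.02147066  0.01448953 -0.40903038]
0.05 0 [477.  -42.4] [-0.0, -0.0, -0.009, 0.031, 0.007, 0.001]
0 0 [484.2 -44.9] [-0.0, -0.0, -0.025, 0.061, 0.01, 0.001]
0 -6 [490.2 -45.8] [-0.0, -0.0, -0.025, 0.085, 0.008, 0.001]
```

View pics/p2.png

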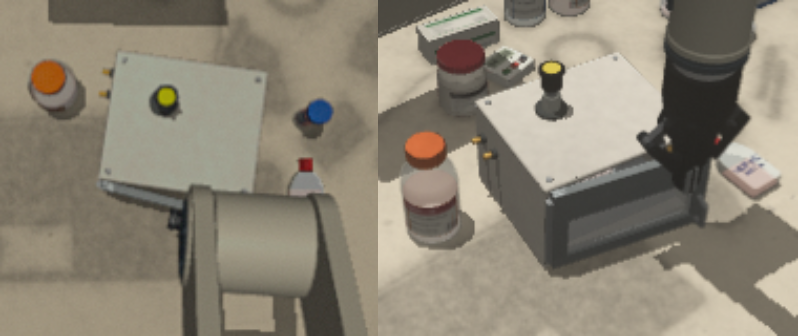

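The door is now nearly shut, at about 0.1 rad: in the top crop it runs from (105,185) to behind the gripper. I'll push on in small steps through the catch.

Call:
carry_out:
  series:
    - [0, 0, -0.009, 0.015, 0.004, 0, 1]
    - [0, 0, -0.015, 0.03, 0.006, 0, 1]
    - [0, 0, -0.02, 0.045, 0.008, 0, 1]
    - [0, 0, -0.025, 0.056, 0.01, 0, 1]
    - [0, 0, -0.025, 0.056, 0.01, 0, 1]

```text
clock: 4.75
eef_pos: [483.4, -44.3, 94.8]
tcp_rot: [3.142, -0.001, -0.149]
contact_force: [0.2, 0.6, -0.9]
opening: -0.001
grasp_force: 0.0
```

Call:
carry_out:
  series:
    - [0, 0, 0, 0.008, 0, 0, 1]
    - [0, 0, 0, 0.014, 0, 0, 1]
    - [0, 0, 0, 0.014, 0, 0, 1]

```text
clock: 5.12
eef_pos: [486.0, -44.7, 94.7]
tcp_rot: [3.142, 0.001, -0.15]
contact_force: [-3.7, 1.1, 2.8]
opening: 0.002
grasp_force: 2.1
```

Call:
carry_out:
  series:
    - [0, 0, 0, 0.008, 0, 0, 1]
    - [0, 0, 0, 0.016, 0, 0, 1]
    - [0, 0, 0, 0.016, 0, 0, 1]

```text
clock: 5.5
eef_pos: [486.0, -44.9, 94.0]
tcp_rot: [3.141, 0.009, -0.15]
contact_force: [-17.0, 2.4, 11.4]
opening: -0.002
grasp_force: 8.5
```

Call:
carry_out:
  series:
    - [0, 0, 0, -0.12, 0, 0, 1]
    - [0, 0, 0, -0.2, 0, 0, 1]
    - [0, 0, 0, -0.2, 0, -0.25, 1]
    - [0, 0, 0, -0.2, 0, -0.5, -1]
    - [0, 0, 0, -0.2, 0, -0.6, -1]
    - [0, 0, 0, -0.2, 0, -0.6, -1]

```text
clock: 6.25
eef_pos: [442.9, -38.1, 247.1]
tcp_rot: [-3.141, -0.006, -0.15]
contact_force: [-0.5, -0.4, 0.7]
opening: 0.639
grasp_force: 0.0
```

```bash
python3 - <<'E'
from h import *
print(r.sense()["eef_pos"],r.sense()["contact_force"])
print(ch(25,30),row([630,19],245,-.153),row([630,19],151,-.153))
t=r.grab_frame("top")[140:300,200:380,::-1];s=r.grab_frame("scene")[140:300,180:380,::-1]
cv2.imwrite("pics/p3.png",np.hstack([cv2.resize(t,(378,336)),cv2.resize(s,(420,336))]))
E
```

```text
[442.90109195 -38.08401021 247.05545158] [-0.53182462 -0.40614964  0.6910524 ]
[628.78007093  19.83945522] [-0.0, -0.002, 0.001, 0.706, -0.337, 0.013] [-0.0, -0.002, 0.001, 0.704, -0.337, 0.389]
```

View pics/p3.png

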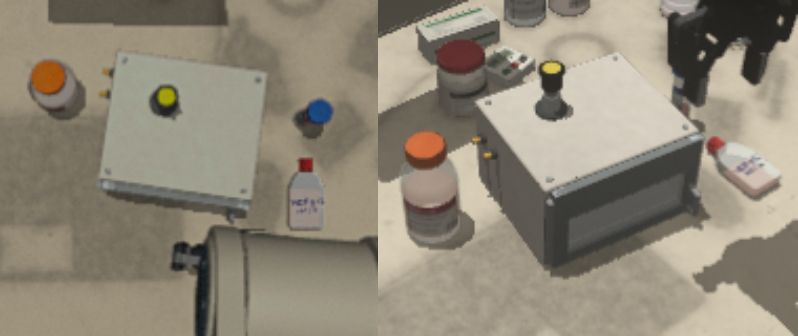

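The door is flush with the front in both views (top crop edge (105,185) to (248,208)), and the bottle, flask and tube have not moved. Next I'll go above the knob.

Call:
carry_out:
  series:
    - [0, 0, 0, 0.25, -0.12, 0, -1]
    - [0, 0, 0, 0.47, -0.225, 0, -1]
    - [0, 0, 0, 0.704, -0.337, 0, -1]
    - [0, 0, 0, 0.704, -0.337, 0, -1]
    - [0, 0, 0, 0.704, -0.337, 0, -1]
    - [0, 0, 0, 0.704, -0.337, 0, -1]

```text
clock: 7.1
eef_pos: [626.1, 18.7, 244.0]
tcp_rot: [3.141, 0.002, -0.15]
contact_force: [-0.1, -0.4, 0.3]
opening: 1.003
grasp_force: 0.0
```

```bash
python3 - <<'E'
from h import *
print(row([630,19],151,-.153))
s=r.grab_frame("scene");print(tri(ray("top",420/1.5,279/1.5),ray("scene",394/1.5,259/1.5))[0])
cv2.imwrite("pics/p4.png",cv2.resize(s[120:270,190:350,::-1],(640,600)))
E
```

```text
[0.0, 0.001, 0.001, 0.016, -0.004, 0.372]
[630.26886552  18.93414123 188.46117435]
```

View pics/p4.png

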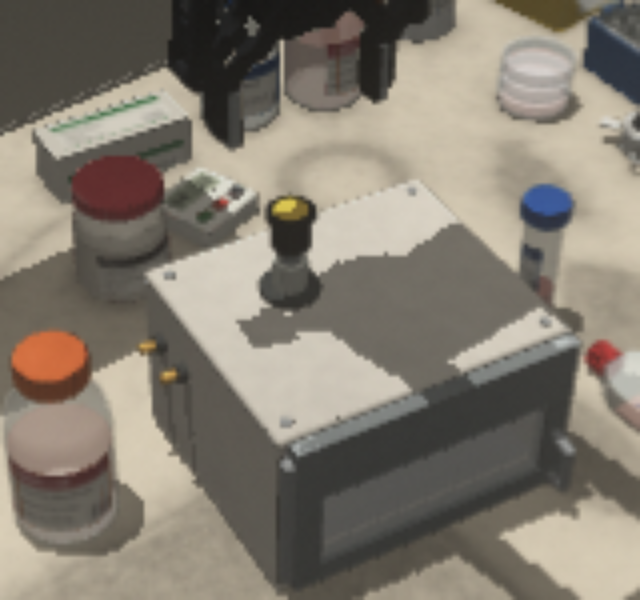

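The open fingers, with tips at about (225,130) and (378,95), straddle the line above the knob at (290,215), and the door is shut. I'll descend and close.

Call:
carry_out:
  series:
    - [0, 0, 0, 0.012, -0.002, 0.12, -1]
    - [0, 0, 0, 0.014, -0.002, 0.24, -1]
    - [0, 0, 0, 0.014, -0.002, 0.33, -1]
    - [0, 0, 0, 0.014, -0.002, 0.372, -1]
    - [0, 0, 0, 0.014, -0.002, 0.372, -1]
    - [0, 0, 0, 0.014, -0.002, 0.372, 0]
    - [0, 0, 0, 0.014, -0.002, 0.372, 0]
    - [0, 0, 0, 0.014, -0.002, 0.372, 0]

```text
clock: 8.15
eef_pos: [631.4, 19.1, 152.4]
tcp_rot: [-3.141, -0.001, -0.15]
contact_force: [0.5, 0.5, -0.5]
opening: 0.498
grasp_force: 0.0
```

Call:
carry_out:
  series:
    - [0, 0, 0, 0, 0, 0, 0.3]
    - [0, 0, 0, 0, 0, 0, 0.6]
    - [0, 0, 0, 0, 0, 0, 1]
    - [0, 0, 0, 0, 0, 0, 1]
    - [0, 0, 0, 0, 0, 0, 1]
    - [0, 0, 0, 0, 0, 0, 1]
  force: 60

```text
clock: 8.9
eef_pos: [631.6, 20.7, 152.6]
tcp_rot: [-3.139, -0.001, -0.15]
contact_force: [-1.8, 6.9, 4.3]
opening: 0.313
grasp_force: 58.5
```

Call:
carry_out:
  series:
    - [0, 0, 0, 0, 0, -0.04, 1]
    - [0, 0, 0, 0, 0, -0.08, 1]
    - [0, 0, 0, 0, 0, -0.12, 1]
    - [0, 0, 0, 0, 0, -0.16, 1]
    - [0, 0, 0, 0, 0, -0.2, 1]
    - [0, 0, 0, 0, 0, -0.2, 1]
    - [0, 0, 0, 0, 0, -0.2, 1]
    - [0, 0, 0, 0, 0, -0.2, 1]

```text
clock: 9.9
eef_pos: [631.4, 20.7, 200.8]
tcp_rot: [-3.139, 0.0, -0.15]
contact_force: [4.6, 7.8, -9.0]
opening: 0.312
grasp_force: 60.1
```

```bash
python3 - <<'E'
from h import *
s=r.sense();print(s["eef_pos"],s["contact_force"],s["opening"])
s=r.grab_frame("scene")
for z in(155,161,205,215):print(z,(proj("scene",[630,19,z])[0]-[225,130])*[10,10])
cv2.imwrite("pics/p5.png",cv2.resize(s[130:190,225:305,::-1],(800,600),interpolation=cv2.INTER_CUBIC))
E
```

```text
[631.42455632  20.66862943 200.80995539] [ 4.5533951   7.84047239 -8.97367942] 0.31231349126177416
155 [376.34813951 538.59645656]
161 [376.64689077 519.01174719]
205 [378.89760814 370.55393608]
215 [379.42422011 335.58235869]
```

View pics/p5.png

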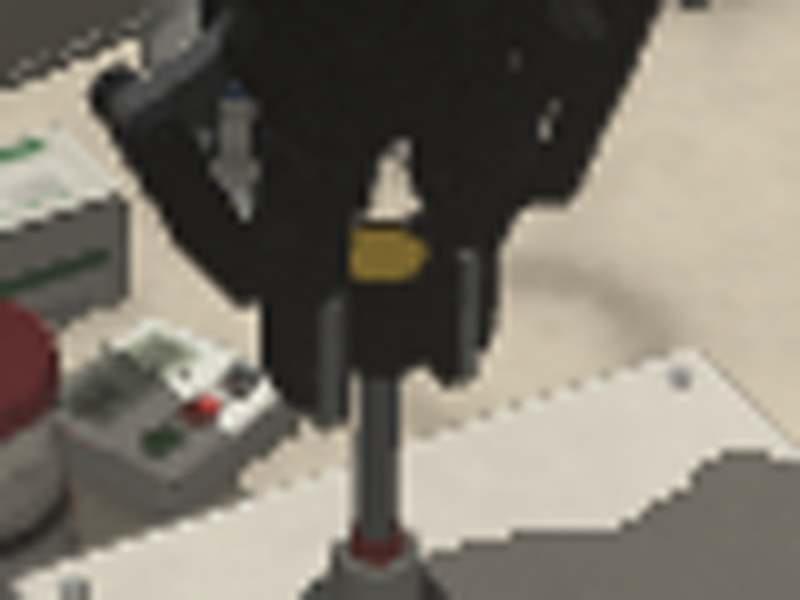

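The red ring (375,545) has just come out at the barrel's rim. The measured lift is 48 mm, so I'll raise it 1.5 mm more and hold.

Call:
carry_out:
  series:
    - [0, 0, 0, 0, 0, -0.006, 1]
    - [0, 0, 0, 0, 0, -0.006, 1]
    - [0, 0, 0, 0, 0, -0.006, 1]
    - [0, 0, 0, 0, 0, -0.006, 1]
    - [0, 0, 0, 0, 0, -0.006, 1]
    - [0, 0, 0, 0, 0, -0.006, 1]
    - [0, 0, 0, 0, 0, -0.006, 1]
    - [0, 0, 0, 0, 0, -0.006, 1]

```text
clock: 10.95
eef_pos: [631.4, 20.7, 202.2]
tcp_rot: [-3.139, 0.0, -0.15]
contact_force: [5.1, 7.8, -9.0]
opening: 0.316
grasp_force: 60.1
```

```bash
python3 - <<'E'
from h import *
s=r.grab_frame("scene");q=r.sense();print(q["eef_pos"],q["contact_force"])
cv2.imwrite("pics/p6.png",cv2.resize(s[130:280,200:360,::-1],(640,600),interpolation=cv2.INTER_CUBIC))
E
```

```text
[631.43922806  20.67328699 202.28107574] [ 5.0104374   7.39778689 -9.30648083]
```

View pics/p6.png

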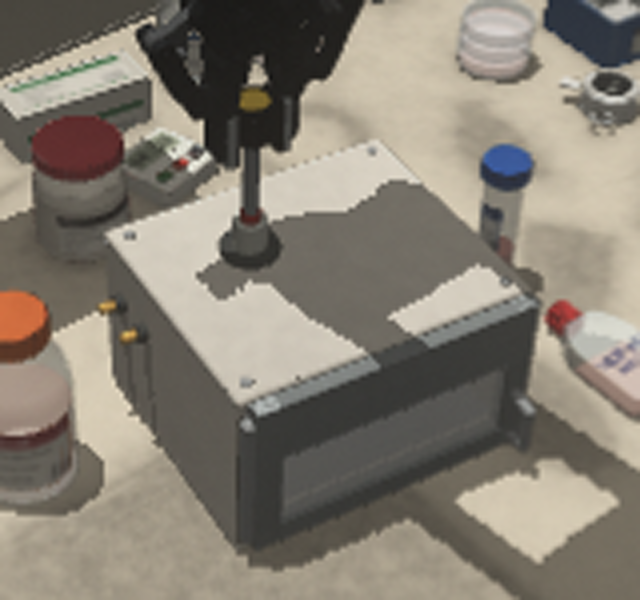

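The red ring stands at the rim (250,217), the door is shut, and nothing else has been disturbed, so I'll hand it in.

```bash
python3 -c "
from rig import r
print(r.sign_off())"
```

```text
the job is handed in; nothing more can be done
None
```

I handed the job in with the door shut on its catch and the gripper holding the rod out about 50 mm, its red ring at the barrel's rim; the bottle, flask and tube were left untouched, and sign-off returned no verdict.

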